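# Clamp a rail in the drilling jig

### The job

Push the loose walnut rail on the drilling jig snug against both the long fence on its far side and the end stop below the toggle clamp, then push the clamp's raised red handle over and all the way down until it snaps past centre and the rubber foot holds the rail by itself. Only push with the fingertips: nothing needs gripping, the rail must stay flat on the jig and not be lifted or tipped, and the glue bottle, the tape measure and the bench dog beside the jig are to be left undisturbed.

Things in the scene. Friction and masses are not known exactly. Their poses are not given: they have to be found in the camera images.
- jig: Drilling jig, fixed to the bench: plywood baseboard 190 (x) x 440 (y) x 18 mm. Origin: centre of its underside, on the bench; z up, x away from the robot, y left along the fence. Rail home (flat, against fence and stop) = its origin at (10, -40, 18) mm here. Three black star knobs (diameter 38, top z = 42) at (75,-200), (75,200), (-80,200).
- fence (a point): Middle of the foot of the oak fence's face, on the baseboard: jig (45, -42, 18) mm, axes as the jig's. The face looks to the jig's -x, is 215 mm long in y, top at z = 45. An aluminium bush plate on the fence overhangs the rail: jig x 0 to 77, y -125 to -55, z 45 to 55 mm; the rail passes 5 mm below it.
- end_stop (a point): Middle of the foot of the oak end stop's face, on the baseboard: jig (10, 70, 18) mm, axes as the jig's. The face looks to the jig's -y and is 90 mm wide in x; the block reaches to y = 174, its top at z = 43 mm, and carries the toggle clamp.
- rail: The loose workpiece: dark walnut rail 70 (x) x 220 (y) x 22 (z) mm, 0.17 to 0.34 kg, flat on the baseboard, 20 to 45 mm short of the fence (to -x) and of the end stop (to -y), up to 0.12 rad askew. Origin: centre of its underside; x across, y along it. Slides with ordinary wood friction (1 to 3 N).
- handle_tip (a point): Centre of the free end of the clamp's handle: red grip 100 x 20 x 14 mm running from here along the point's +x; its pushed face is 7 mm along +z (open: looks to jig -y and up). Swings at jig x = 10 mm toward +y and down. Path, jig (y,z) mm and slope: open (204,206) 62 deg; (222,198) 54; (236,188) 46; (247,176) 39; (254,161) 31; (257,144) 23; (258,125) 15; (258,104) 8; locked (257,74) -3.
- clamp_pivot (a point): Pivot of the clamp's arm, jig (10, 92, 79) mm, axes as the jig's. The clamp stays wherever its handle is left, by friction, until the foot meets the rail at a handle slope of about 15 deg; pushed on (up to about 6 N at the grip's end) it passes dead centre at about 4 deg, snaps to its stop just below level and locks. Lifting the handle end would reopen it.
- clamp_foot: Sprung spindle with black rubber foot (diameter 19 mm) on the clamp's steel arm; origin on the arm 75 mm from its pivot, foot face 46 mm along -z. Open, the arm stands upright over the end stop, top at z = 171 mm, the foot reaching to jig y = 49 at z = 152 mm. Closed, it presses the rail 53 mm in from its end with about 5 N (it gives a few mm).
- glue: Bystander: yellow glue bottle, 60 mm diameter, 165 mm tall, standing on the bench; origin at the centre of its underside.
- tape: Bystander: black and yellow tape measure, 68 x 36 x 64 mm, standing on the bench; origin at the centre of its underside.
- dog: Bystander: aluminium bench dog, a 19 mm pin 60 mm tall on a 34 mm head, standing on the bench; origin at the centre of its underside.
There are look-alikes about, which are no part of the job. Several things have the shape of the rail; the one meant has the colours described above.

How it is judged:
By the outcome, as a careful person would: the job done as asked, in the order asked, and still so for the second after the job is handed in, with the robot touching nothing.
It also fails if it takes over 51 s, if anything falls off the work surface, if the arm or the gripper's body presses on something with over 40 N, if the wrist force passes 120 N, or if a joint passes its speed limit or range.

### The arm

A 6-joint arm with a two-finger parallel gripper is mounted at the origin on the work surface. World frame = base frame: x ahead of the robot, y to its left, z up, the work surface at z = 0. Lengths are in m, angles in rad, forces in N, time in s.
With the tool pointing down it reaches from about 0.35 to 0.85 m from the base axis. Payload 8.1 kg.
Tool frame: the origin (TCP) lies on the mounting face of the last link; the fingertips stand 186 mm ahead of it and the grasp point (between the pads) lies 167 mm ahead of it; z points along the fingers, y is the line along which they close (so a half turn about z gives the same grasp; the last joint's range is limited). The gripper opens to 93 mm and grips with 3 to 60 N. Pads are 15 mm wide; open, the fingers measure 128 mm over their backs; the gripper's body (75 mm by 188 mm) begins 65 mm behind the grasp point.
Start: joints at [-0.085, 0.13, 1.488, -0, 1.523, -0.085], TCP at [0.6, 0, 0.405] pointing down, gripper open.
Joint ranges: [-2.96, 2.96], [-0.89, 2.26], [0.02, 2.5], [-1.34, 4.48], [0, 2.73], [-2.66, 2.66]. Speed limits (rad/s): [2.39, 2.39, 2.79, 3.14, 3.14, 3.14].

### API

Orientations are given as a rotation vector (axis times angle).
In Python, from plant import * gives the robot as it stands. The module is installed in compiled form; this text tells all that it offers.
- The arm moves only by the tool arm_command, never from a script. Its argument "increments" is a list of rows, each a list of 6 numbers: the shift along the tool's x, y, z in units of 0.2 m (1.0 is 0.2 m), then the turn, a rotation vector about the tool's x, y, z in units of pi rad (1.0 is pi rad). A call has exactly 5 rows; each row is the pose to reach, as a shift and turn from the pose commanded when the call began, along the tool's axes at that moment, turning the shorter way round; what a row does not reach only later rows make up. A row lasts 1/8 s, in which the tool goes at most 62.5 mm and 10.7 degrees, less where a joint would pass 70% of its speed; a pose out of reach is approached as far as the arm can. A call with a number of a shift or a turn outside -1 to 1 is refused whole. A call with a gripper value outside its range is refused whole. "fingers" is the closure, from -1 (fully open) to 1 (shut), set as the call begins (left out, the last holds). The fingers move at their own pace and stop on an object; "force" is the grip in N (left out, the last holds). Time passes only in rows, so rows that repeat a pose let the fingers close, or fill a call up. It gives the time, the measured TCP pose, the force, the opening and the grip force at its end, in the units of the state.
- read_state(): the state, without advancing time (a new reading comes with each control period).
- read_camera(name): name is "scene" or "side" or "wrist"; returns a dict with "image" (420x560x3 uint8, red, green, blue), "fx", "fy", "cx", "cy" (pixels), "T" (4x4, takes a point from camera to world coordinates). Camera axes: x right, y down, z forward; pixel columns grow to the right and rows downward; lengths in m; the calibration is good to about 2 mm. A picture is of the moment at which its call begins. There is no depth.
- close_job(): hands the job in; it is judged then, once.
The state is a dict: "t": time; "q": joint angles; "dq": joint speeds; "joint_torque": joint torques, N m; "tool_pos": TCP position; "orientation": TCP orientation; "force": force on the tool from outside, world axes, zero at the start; "wrist_torque": the same for the moment, N m; "opening": finger opening in m; "gripper_force": force on a finger pad.
Only numpy, scipy, OpenCV 4.12 (cv2) and the standard library are available. Lean on these libraries where they do the work, as an engineer would, in place of code of your own. Each camera call takes 0.05 s, during which the arm holds its last target. There are 200 camera calls.

## Working session

There is one attempt and no reset: what is moved stays moved. The work goes in short steps, Python scripts to look and compute and a tool call to move; the robot and the scene stay as the last step left them, time stands still between calls to the robot, and variables do not carry over. Pictures are saved under pics/ and viewed, at most 10 in all, crops included, and the job is handed in when it is done.

Besides the shell and the picture viewer there is one more tool, called after "Request:" as name([rows], argument=value, ...), one row to a line, values as JSON. arm_command: Moves the arm, as the interface text tells. Shifts and turns lie within -1 to 1; 1 stands for 0.2 m of shift or pi rad of turn. Its arguments: {"type":"object","properties":{"increments":{"type":"array","items":{"type":"array","items":{"type":"number","minimum":-1,"maximum":1}}},"fingers":{"type":"number"},"force":{"type":"number"}},"required":["increments"]}

```bash
mkdir -p pics; python3 - <<'E'
from plant import *
import cv2
for n in ["scene","side"]:
    c=read_camera(n); cv2.imwrite(f"pics/{n}0.png",c["image"][:,:,::-1]); print(n,c["fx"],c["fy"],c["cx"],c["cy"],c["T"].round(4).tolist())
s=read_state(); print(s["t"],s["tool_pos"],s["orientation"],s["opening"])
E
```

```text
scene 400.4927564783432 400.4927564783432 278.17417723118183 208.33981082915858 [[0.8642, 0.4316, -0.2585, 0.85], [0.5031, -0.7425, 0.4422, -0.623], [-0.0011, -0.5122, -0.8589, 1.1245], [0.0, 0.0, 0.0, 1.0]]
side 384.34484581726855 384.34484581726855 281.59245091842655 219.44652497135857 [[0.9389, -0.1687, 0.3, 0.277], [-0.3437, -0.508, 0.7898, -0.7995], [0.0192, -0.8447, -0.535, 0.6311], [0.0, 0.0, 0.0, 1.0]]
0.1 [5.99799957e-01 5.52272540e-05 4.03785121e-01] [-2.22054075e+00 -2.22057339e+00  1.69429916e-03] 0.0927033472519425
```

View pics/scene0.png

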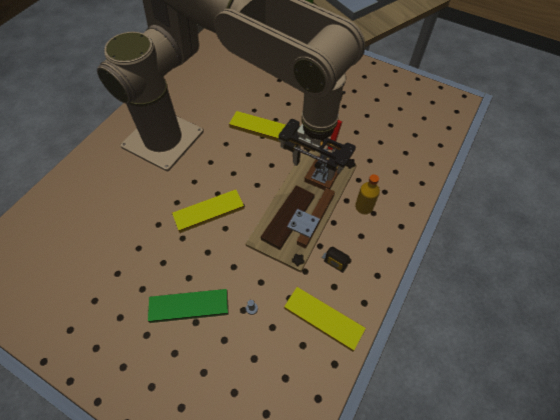

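View pics/side0.png

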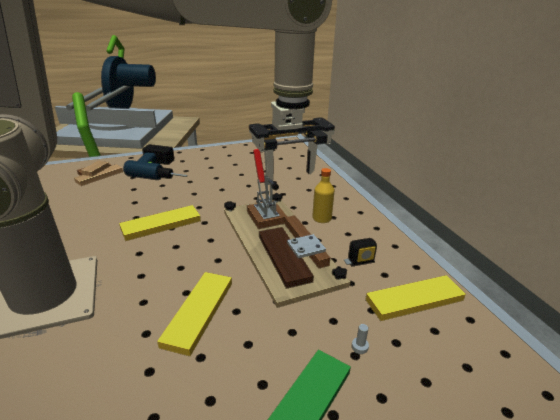

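The scene view shows the jig at about (300,215), with the rail at (290,217), the red handle at (335,130), glue at (368,195), tape at (337,258) and dog at (251,306). I'll crop in for corners.

```bash
python3 - <<'E'
from plant import *
import cv2,numpy as np
a=cv2.imread("pics/scene0.png")[110:280,235:385]; b=cv2.imread("pics/side0.png")[135:305,215:385]
a=cv2.resize(a,None,fx=3.5,fy=3.5,interpolation=cv2.INTER_CUBIC)[:, :525]
cv2.imwrite("pics/a.png",cv2.convertScaleAbs(a,alpha=1.6))
b=cv2.resize(b,None,fx=3.5,fy=3.5,interpolation=cv2.INTER_CUBIC)
cv2.imwrite("pics/b.png",cv2.convertScaleAbs(b,alpha=1.6))
c=read_camera("wrist"); cv2.imwrite("pics/w.png",c["image"][:,:,::-1]); print(c["fx"],c["cx"],c["cy"],c["T"].round(4).tolist())
E
```

```text
348.94018847578695 280.8779682938437 204.23706243965896 [[1.0, 0.001, -0.0014, 0.5995], [0.0006, -0.9705, -0.2411, 0.067], [-0.0016, 0.2411, -0.9705, 0.3834], [0.0, 0.0, 0.0, 1.0]]
```

View pics/a.png

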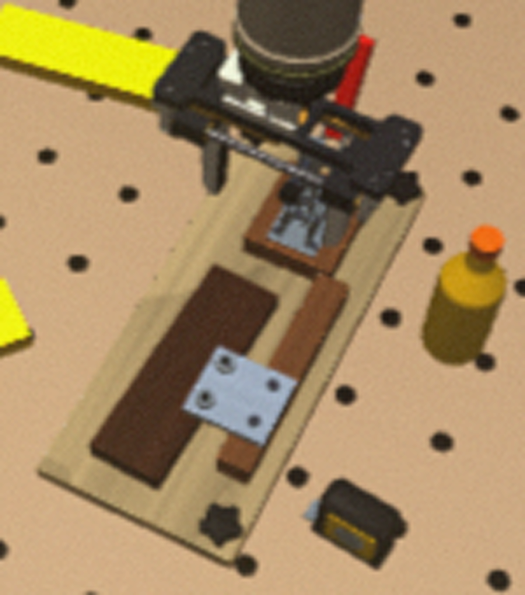

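View pics/b.png

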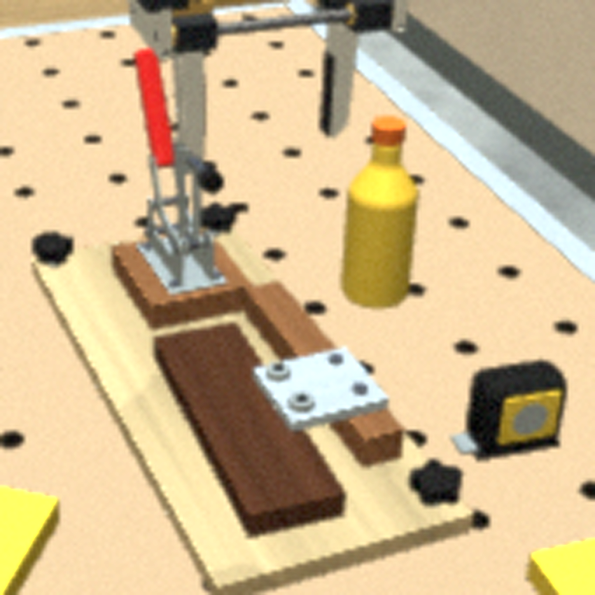

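View pics/w.png

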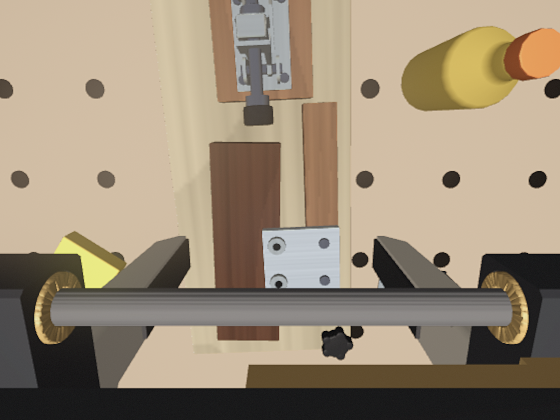

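The wrist view is best. Rail top corners are about (211,143), (280,143), (279,340) and (217,340). The stop's top front edge runs (220,101) to (313,97), the fence's inner top edge (303,104) to (306,226), and the jig's right edge is at column 350. I'll cast rays from these.

```bash
cat > h.py <<'E'
import numpy as np
def cast(c,uv,z):
    T=c["T"]; uv=np.array(uv,float)
    d=np.c_[(uv[:,0]-c["cx"])/c["fx"],(uv[:,1]-c["cy"])/c["fy"],np.ones(len(uv))]@T[:3,:3].T
    return T[:3,3]+d*((z-T[2,3])/d[:,2])[:,None]
def proj(c,P):
    p=(np.atleast_2d(P)-c["T"][:3,3])@c["T"][:3,:3]
    return np.c_[c["fx"]*p[:,0]/p[:,2]+c["cx"],c["fy"]*p[:,1]/p[:,2]+c["cy"]]
E
python3 - <<'E'
from plant import *
from h import *
w=read_camera("wrist");s=read_camera("scene");d=read_camera("side")
P=lambda n,c,uv,z:print(n,(cast(c,uv,z)[:,:2]*1000).round(1).tolist())
P("w rail",w,[(211,143),(280,143),(279,340),(217,340)],.040)
P("w stop",w,[(220,101),(313,97)],.043)
P("w fence",w,[(303,104),(306,226),(336,103)],.045)
P("w edge",w,[(350,5),(350,200)],.018)
P("w bush",w,[(263,230),(338,227)],.055)
S=lambda l:[(235+x/3.5,110+y/3.5) for x,y in l]
D=lambda l:[(215+x/3.5,135+y/3.5) for x,y in l]
P("s rail",s,S([(215,265),(277,297),(156,487-5),(92,447)]),.040)
P("s jig",s,S([(38,470),(234,565),(424,190)]),.018)
P("s bush",s,S([(219,347),(298,378),(265,446),(183,410)]),.055)
P("s fence",s,S([(325,275),(349,288)]),.045)
P("d rail",d,D([(155,340),(240,323),(343,490),(250,520)]),.040)
P("d jig",d,D([(33,262),(205,582),(470,520)]),.018)
P("d stop",d,D([(152,308),(250,288)]),.043)
P("d bush",d,D([(254,372),(343,348),(388,397),(298,425)]),.055)
E
```

```text
w rail [[531.1, 42.9], [598.2, 43.0], [597.1, -175.5], [527.4, -175.6]]
w stop [[542.0, 82.0], [629.0, 85.6]]
w fence [[619.7, 79.3], [624.6, -39.9], [650.4, 80.2]]
w edge [[664.3, 170.3], [673.4, -19.1]]
w bush [[581.5, -40.9], [655.4, -37.7]]
s rail [[531.8, 39.6], [598.2, 37.1], [595.8, -180.6], [531.4, -179.6]]
s jig [[495.9, -213.4], [685.8, -205.0], [660.1, 234.1]]
s bush [[581.6, -44.6], [656.6, -37.5], [662.7, -110.9], [585.2, -115.7]]
s fence [[626.5, 77.8], [651.9, 76.0]]
d rail [[528.5, 31.6], [599.7, 33.1], [594.8, -178.8], [525.2, -186.5]]
d jig [[472.3, 213.3], [486.6, -209.1], [675.6, -211.9]]
d stop [[538.5, 71.8], [624.1, 75.3]]
d bush [[578.6, -52.4], [653.6, -44.8], [659.0, -111.9], [585.1, -121.3]]
```

```bash
python3 - <<'E'
from plant import *
from h import *
import cv2
from scipy.optimize import least_squares
def fit(n,J,W):
    J=np.array(J,float);W=np.array(W,float)
    R=lambda a:np.array([[np.cos(a),-np.sin(a)],[np.sin(a),np.cos(a)]])
    r=least_squares(lambda p:(J@R(p[2]).T+p[:2]-W).ravel(),[570,10,0.04],x_scale=[1,1,.01],loss="soft_l1",f_scale=2)
    print(n,r.x.round(3),r.fun.round(1)); return r.x
pw=fit("w",[(-35,70),(55,70),(45,65.5),(70,65.5),(0,-55),(77,-55)],[(542,82),(629,85.6),(619.7,79.3),(650.4,80.2),(581.5,-40.9),(655.4,-37.7)])
ps=fit("s",[(-95,-220),(95,-220),(95,220),(0,-55),(77,-55),(77,-125),(0,-125),(45,65.5),(70,65.5)],[[495.9,-213.4],[685.8,-205.0],[660.1,234.1],[581.6,-44.6],[656.6,-37.5],[662.7,-110.9],[585.2,-115.7],[626.5,77.8],[651.9,76.0]])
pd=fit("d",[(-95,220),(-95,-220),(95,-220),(-35,70),(55,70),(0,-55),(77,-55),(77,-125),(0,-125)],[[472.3,213.3],[486.6,-209.1],[675.6,-211.9],[538.5,71.8],[624.1,75.3],[578.6,-52.4],[653.6,-44.8],[659.0,-111.9],[585.1,-121.3]])
for p in (pw,ps,pd):
    a=p[2]
    j=lambda x,y,z:np.array([p[0]+x*np.cos(a)-y*np.sin(a),p[1]+x*np.sin(a)+y*np.cos(a),z])/1000
    for n in ("side",):
        c=read_camera(n); print("pred tip",proj(c,j(10,204,206))[0].round(1),"grip base",proj(c,j(10,157,118))[0].round(1))
c=read_camera("side");m=cv2.inRange(cv2.cvtColor(c["image"],cv2.COLOR_RGB2HSV),(0,170,90),(5,255,255))
ys,xs=np.nonzero(m[130:200,240:290]);print("red",xs.min()+240,xs.max()+240,ys.min()+130,ys.max()+130, [round(xs[ys==k].mean()+240,1) for k in (ys.min()+1,ys.max()-1)])
print("glue d",cast(c,[(321,216)],.0)[0], "dog",cast(c,[(360,346)],0)[0],"tape",cast(c,[(362,262)],0)[0])
s=read_camera("scene");print("glue s cap",cast(s,[(374,178)],.165)[0],"base",cast(s,[(365,210)],0)[0])
E
```

```text
w [5.78306e+02 1.34240e+01 3.30000e-02] [-1.   0.2  2.  -0.4  1.4  1.1 -4.3  1.  -1.4 -0.6  1.7 -1.3]
s [5.7951e+02 1.0061e+01 5.0000e-02] [-0.3 -1.  -0.4  0.1  3.3  0.4  0.7 -0.3  2.6 -3.5 -0.  -0.   0.6  0.9
 -5.3 -0.1 -5.8  3. ]
d [5.75263e+02 4.21300e+00 3.90000e-02] [ -0.5   7.1   2.2 -10.2   3.1  -0.1  -0.9   1.    3.4   1.   -1.2   1.7
   0.7  -3.   -2.   -5.8  -5.    0.6]
pred tip [257.  147.8] grip base [262.6 181.7]
pred tip [256.6 148.3] grip base [262.5 182.3]
pred tip [256.6 149.2] grip base [262.3 183.3]
red 254 263 149 181 [np.float64(256.0), np.float64(261.5)]
glue d [0.75482634 0.11230178 0.        ] dog [ 0.61705699 -0.36867452  0.        ] tape [ 0.75984818 -0.13083016  0.        ]
glue s cap [0.75121066 0.10079893 0.165     ] base [0.75939814 0.09275474 0.        ]
```

Measured: jig at about (578, 10) mm with yaw 0.042 rad, and the handle tip prediction matches the red blob. In the jig frame the rail centre is about (-18, -77), so it needs roughly +28 mm in x and +37 mm in y. I'll close the fingers, square the tool to the jig and go beside the rail.

Request:
arm_command([
  [-0.17, -0.26, 0, 0, 0, -0.0134],
  [-0.3525, -0.518, 0, 0, 0, -0.0134],
  [-0.3525, -0.518, 0, 0, 0, -0.0134],
  [-0.3525, -0.518, 0.25, 0, 0, -0.0134],
  [-0.3525, -0.518, 0.5, 0, 0, -0.0134],
], fingers=1, force=20)

```text
t: 1.18
tool_pos: [0.4974, -0.0704, 0.3049]
orientation: [2.172, 2.265, 0.004]
force: [0.6, -0.4, 0.2]
opening: 0.0479
gripper_force: 0.0
```

Request:
arm_command([
  [0, 0, 0.2, 0, 0, 0],
  [0, 0, 0.4, 0, 0, 0],
  [0, 0, 0.46, 0, 0, 0],
  [0, 0, 0.46, 0, 0, 0],
  [0, 0, 0.46, 0, 0, 0],
])

```text
t: 1.8
tool_pos: [0.4976, -0.0706, 0.2147]
orientation: [2.172, 2.266, 0.003]
force: [0.7, 0.6, 0.5]
opening: 0.0011
gripper_force: 0.0
```

Request:
arm_command([
  [0, 0.04, 0.02, 0, 0, 0],
  [0, 0.075, 0.02, 0, 0, 0],
  [0, 0.105, 0.02, 0, 0, 0],
  [0, 0.135, 0.02, 0, 0, 0],
  [0, 0.165, 0.02, 0, 0, 0],
])

```text
t: 2.42
tool_pos: [0.5297, -0.0691, 0.2087]
orientation: [-2.174, -2.268, 0.0]
force: [-1.8, -0.2, 1.8]
opening: 0.0006
gripper_force: 1.1
```

```bash
python3 - <<'E'
from plant import *
import cv2
i=[]
for n,(y,x) in {"scene":(110,235),"side":(135,215)}.items():
    i.append(cv2.resize(read_camera(n)["image"][y:y+170,x:x+150,::-1],None,fx=2.6,fy=2.6,interpolation=cv2.INTER_CUBIC))
cv2.imwrite("pics/p1.png",cv2.convertScaleAbs(cv2.hconcat(i),alpha=1.6))
E
```

```text
(no output)
```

View pics/p1.png

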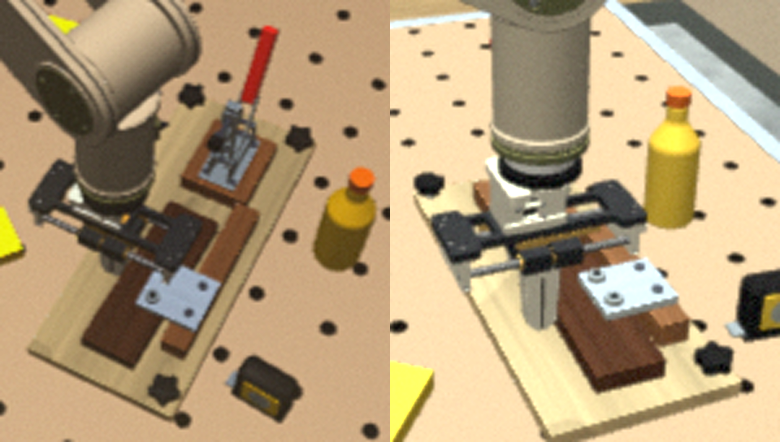

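The picture shows the closed fingers beside the rail at crop (540,310), with the rail sliding toward the fence and everything else untouched. About 9 mm remains.

Request:
arm_command([
  [0, 0.012, 0, 0, 0, 0],
  [0, 0.024, 0, 0, 0, 0],
  [0, 0.036, 0, 0, 0, 0],
  [0, 0.048, 0, 0, 0, 0],
  [0, 0.048, 0, 0, 0, 0],
])

```text
t: 3.15
tool_pos: [0.5392, -0.0687, 0.2088]
orientation: [2.174, 2.267, 0.0]
force: [-0.5, 0.4, -0.1]
opening: 0.0
gripper_force: 0.1
```

Request:
arm_command([
  [0, 0.01, 0, 0, 0, 0],
  [0, 0.02, 0, 0, 0, 0],
  [0, 0.03, 0, 0, 0, 0],
  [0, 0.03, 0, 0, 0, 0],
  [0, 0.03, 0, 0, 0, 0],
])

```text
t: 3.78
tool_pos: [0.5428, -0.0687, 0.2086]
orientation: [-2.17, -2.264, 0.009]
force: [-23.0, -1.9, 18.3]
opening: 0.0003
gripper_force: 11.7
```

It is seated on the fence with 23 N. I'll back off and go round to the rail's near (-y) end.

Request:
arm_command([
  [0, -0.1, 0, 0, 0, 0],
  [-0.3, -0.1, 0, 0, 0, 0],
  [-0.6, -0.1, 0, 0, 0, 0],
  [-0.68, -0.08, 0, 0, 0, 0],
  [-0.68, -0.05, 0, 0, 0, 0],
])

```text
t: 4.4
tool_pos: [0.541, -0.2055, 0.2087]
orientation: [2.177, 2.265, 0.001]
force: [-0.3, 0.3, -0.7]
opening: 0.0004
gripper_force: 0.0
```

Request:
arm_command([
  [0, 0.1, 0, 0, 0, 0],
  [0, 0.25, 0, 0, 0, 0],
  [0, 0.27, 0, 0, 0, 0],
  [0, 0.27, 0, 0, 0, 0],
  [0.06, 0.27, 0, 0, 0, 0],
])

```text
t: 5.03
tool_pos: [0.5935, -0.1901, 0.2085]
orientation: [-2.174, -2.266, 0.001]
force: [-0.2, 0.6, 0.7]
opening: 0.0002
gripper_force: 0.0
```

Request:
arm_command([
  [0.035, 0.02, 0, 0, 0, 0],
  [0.07, 0.02, 0, 0, 0, 0],
  [0.105, 0.02, 0, 0, 0, 0],
  [0.14, 0.02, 0, 0, 0, 0],
  [0.17, 0.02, 0, 0, 0, 0],
])

```text
t: 5.65
tool_pos: [0.5966, -0.156, 0.2088]
orientation: [-2.174, -2.268, 0.0]
force: [-1.7, -2.3, 0.3]
opening: 0.0002
gripper_force: 1.2
```

Request:
arm_command([
  [0.01, 0, 0, 0, 0, 0],
  [0.02, 0, 0, 0, 0, 0],
  [0.03, 0, 0, 0, 0, 0],
  [0.03, 0, 0, 0, 0, 0],
  [0.03, 0, 0, 0, 0, 0],
])

```text
t: 6.28
tool_pos: [0.5965, -0.1503, 0.2087]
orientation: [-2.174, -2.268, -0.001]
force: [-1.1, -1.0, 0.2]
opening: 0.0004
gripper_force: 0.5
```

Request:
arm_command([
  [0.01, 0, 0, 0, 0, 0],
  [0.02, 0, 0, 0, 0, 0],
  [0.03, 0, 0, 0, 0, 0],
  [0.03, 0, 0, 0, 0, 0],
  [0.03, 0, 0, 0, 0, 0],
])

```text
t: 6.9
tool_pos: [0.5963, -0.1453, 0.2089]
orientation: [2.173, 2.266, -0.002]
force: [0.3, -8.0, -1.6]
opening: 0.0006
gripper_force: 3.8
```

Request:
arm_command([
  [0.006, 0, 0, 0, 0, 0],
  [0.008, 0, 0, 0, 0, 0],
  [0.008, 0, 0, 0, 0, 0],
  [0.008, 0, 0, 0, 0, 0],
  [0.008, 0, 0, 0, 0, 0],
])

```text
t: 7.52
tool_pos: [0.5962, -0.1449, 0.2092]
orientation: [2.172, 2.264, -0.004]
force: [-0.2, -14.6, -2.0]
opening: 0.0009
gripper_force: 6.8
```

Seated on the stop with 14.6 N. I'll go back round to the side for a re-seat against the fence.

Request:
arm_command([
  [-0.1, 0, 0, 0, 0, 0],
  [-0.1, -0.3, 0, 0, 0, 0],
  [-0.1, -0.36, 0, 0, 0, 0],
  [0.2, -0.36, 0, 0, 0, 0],
  [0.5, -0.36, 0, 0, 0, 0],
])

```text
t: 8.15
tool_pos: [0.5206, -0.0454, 0.2099]
orientation: [2.176, 2.264, 0.003]
force: [0.4, -0.6, 0.1]
opening: 0.0001
gripper_force: 0.0
```

Request:
arm_command([
  [0.02, 0.04, 0, 0, 0, 0],
  [0.02, 0.07, 0, 0, 0, 0],
  [0.02, 0.085, 0, 0, 0, 0],
  [0.02, 0.095, 0, 0, 0, 0],
  [0.02, 0.1, 0, 0, 0, 0],
])

```text
t: 8.78
tool_pos: [0.5399, -0.0418, 0.2086]
orientation: [-2.175, -2.266, 0.0]
force: [-1.5, -0.6, -0.2]
opening: 0.0005
gripper_force: 0.3
```

Request:
arm_command([
  [0, 0.005, 0, 0, 0, 0],
  [0, 0.01, 0, 0, 0, 0],
  [0, 0.012, 0, 0, 0, 0],
  [0, 0.012, 0, 0, 0, 0],
  [0, 0.012, 0, 0, 0, 0],
])

```text
t: 9.4
tool_pos: [0.5408, -0.0416, 0.2085]
orientation: [-2.173, -2.265, 0.006]
force: [-12.3, -3.0, 9.6]
opening: 0.0004
gripper_force: 6.2
```

Request:
arm_command([
  [0, -0.1, 0, 0, 0, 0],
  [0, -0.1, -0.3, 0, 0, 0],
  [0, -0.1, -0.6, 0, 0, 0],
  [0, -0.1, -0.9, 0, 0, 0],
  [0, -0.1, -0.9, 0, 0, 0],
])

```text
t: 10.02
tool_pos: [0.5237, -0.0421, 0.3955]
orientation: [2.168, 2.261, 0.01]
force: [0.2, -0.9, 1.0]
opening: 0.0001
gripper_force: 0.0
```

```bash
python3 - <<'E'
from plant import *
import cv2
cv2.imwrite("pics/w2.png",read_camera("wrist")["image"][:,:,::-1]); print(read_state()["tool_pos"])
E
```

```text
[ 0.52297835 -0.04196977  0.39189538]
```

View pics/w2.png

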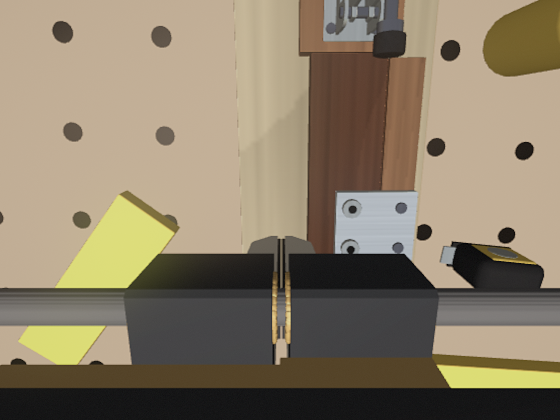

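The rail's top edge meets the stop at row 53 and its right edge meets the fence at columns 387–390, so it is snug on both. On to the handle.

Request:
arm_command([
  [0.25, 0.1, -0.05, 0, 0, 0],
  [0.55, 0.2, -0.05, 0, 0, 0],
  [0.85, 0.37, -0.05, 0, 0, 0],
  [1.0, 0.37, 0, 0, 0, 0],
  [1.0, 0.37, 0.09, 0, 0, 0],
])

```text
t: 10.7
tool_pos: [0.5874, 0.1637, 0.3684]
orientation: [-2.169, -2.27, 0.002]
force: [0.0, -0.1, -0.6]
opening: 0.0008
gripper_force: 0.0
```

```bash
python3 - <<'E'
from plant import *
import cv2
i=[]
for n,(y,x) in {"scene":(60,255),"side":(95,215)}.items():
    i.append(cv2.resize(read_camera(n)["image"][y:y+170,x:x+150,::-1],None,fx=2.6,fy=2.6,interpolation=cv2.INTER_CUBIC))
cv2.imwrite("pics/p2.png",cv2.convertScaleAbs(cv2.hconcat(i),alpha=1.6)); print(read_state()["tool_pos"])
E
```

```text
[0.58647584 0.16088892 0.36579127]
```

View pics/p2.png

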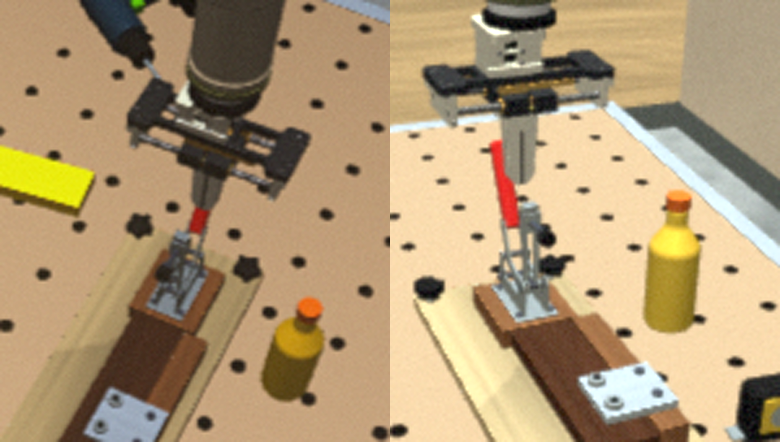

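Fingertips are in front of the raised handle, on its -y side and aligned in x, with nothing else touched. I'll follow the handle's arc.

Request:
arm_command([
  [0.08, 0, -0.035, 0, 0, 0],
  [0.14, 0, -0.035, 0, 0, 0],
  [0.19, 0, -0.018, 0, 0, 0],
  [0.24, 0, 0, 0, 0, 0],
  [0.3, 0, 0.036, 0, 0, 0],
])

```text
t: 11.42
tool_pos: [0.5857, 0.2212, 0.3653]
orientation: [2.173, 2.265, 0.003]
force: [0.6, -3.8, 6.2]
opening: 0.0003
gripper_force: 3.6
```

Request:
arm_command([
  [0.024, 0, 0.025, 0, 0, 0],
  [0.046, 0, 0.047, 0, 0, 0],
  [0.06, 0, 0.077, 0, 0, 0],
  [0.073, 0, 0.107, 0, 0, 0],
  [0.08, 0, 0.14, 0, 0, 0],
])

```text
t: 12.05
tool_pos: [0.5849, 0.2379, 0.3371]
orientation: [2.173, 2.267, 0.005]
force: [0.5, 1.4, 4.7]
opening: 0.0009
gripper_force: 2.1
```

Request:
arm_command([
  [0.005, 0, 0.035, 0, 0, 0],
  [0.01, 0, 0.07, 0, 0, 0],
  [0.012, 0, 0.11, 0, 0, 0],
  [0.012, 0, 0.145, 0, 0, 0],
  [0.012, 0, 0.19, 0, 0, 0],
])

```text
t: 12.68
tool_pos: [0.5844, 0.2396, 0.2971]
orientation: [-2.174, -2.267, -0.0]
force: [-0.0, 2.3, 4.0]
opening: 0.001
gripper_force: 1.5
```

Request:
arm_command([
  [0, 0, 0.04, 0, 0, 0],
  [0, 0, 0.08, 0, 0, 0],
  [0, 0, 0.12, 0, 0, 0],
  [0, 0, 0.15, 0, 0, 0],
  [0, 0, 0.16, 0, 0, 0],
])

```text
t: 13.3
tool_pos: [0.5843, 0.2393, 0.2653]
orientation: [-2.174, -2.267, 0.001]
force: [-2.2, -0.5, 4.8]
opening: 0.0005
gripper_force: 2.0
```

Request:
arm_command([
  [0, 0, 0.01, 0, 0, 0],
  [0, 0, 0.02, 0, 0, 0],
  [0, 0, 0.02, 0, 0, 0],
  [0, 0, 0.02, 0, 0, 0],
  [0, 0, 0.02, 0, 0, 0],
])

```text
t: 13.92
tool_pos: [0.5845, 0.2394, 0.2634]
orientation: [2.174, 2.267, 0.0]
force: [-7.8, -4.4, 13.0]
opening: 0.0005
gripper_force: 6.6
```

Only 1.9 mm more travel with the force up to 13 N: the handle is on its stop. I'll lift straight off and check.

Request:
arm_command([
  [0, 0, -0.1, 0, 0, 0],
  [0, 0, -0.3, 0, 0, 0],
  [0, 0, -0.6, 0, 0, 0],
  [0.2, 0, -0.8, 0, 0, 0],
  [0.4, 0, -0.8, 0, 0, 0],
])

```text
t: 14.55
tool_pos: [0.582, 0.3204, 0.4288]
orientation: [2.173, 2.264, 0.016]
force: [0.5, -0.8, -0.9]
opening: 0.0005
gripper_force: 0.0
```

```bash
python3 - <<'E'
from plant import *
import cv2
from h import *
i=[]
for n,(y,x) in {"scene":(90,245),"side":(135,215)}.items():
    c=read_camera(n); i.append(cv2.resize(c["image"][y:y+170,x:x+150,::-1],None,fx=2.6,fy=2.6,interpolation=cv2.INTER_CUBIC))
    a=.042;j=lambda X,Y,Z:[.582+X-a*Y,.0124+a*X+Y,Z]
    print(n,(proj(c,[j(.01,.257,.074),j(.01,.157,.079)])-[x,y])*2.6+[0 if n=="scene" else 390,0])
cv2.imwrite("pics/p3.png",cv2.convertScaleAbs(cv2.hconcat(i),alpha=1.6)); s=read_state();print(s["tool_pos"],s["force"],s["t"])
E
```

```text
scene [[252.43155754 124.12889234]
 [221.77293091 175.33684572]]
side [[488.16983945 119.13279192]
 [516.21780553 151.87042289]]
[0.5804196  0.32291149 0.4237228 ] [-0.10879695  0.51549024 -0.65244956] 14.65
```

View pics/p3.png

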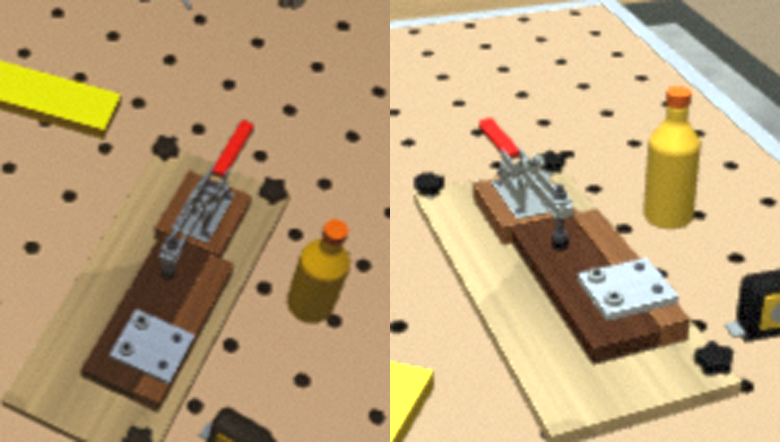

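The handle tip is at (250,124) in the scene crop and (487,121) in the side crop, which matches the predicted locked pose. The foot is on the rail, the rail is snug, and the bystanders in view are where they were.

```bash
python3 -c "
from plant import *
print(close_job())"
```

```text
the job is handed in; nothing more can be done
None
```

The rail is snug against the fence and end stop, the clamp handle is locked down with the foot holding the rail, and the job was handed in at about 15 s with the robot clear.

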